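# Set the photometer's filter turret to blue and press read

### The job

With the fingertips push the upright tab of the photometer's filter turret round, from its side, until its pointer points at the blue dot; then press the round black read button fully in and let it come back out. Only push: do not pinch the tab, do not press the button before the pointer is on blue, and leave the flask in the sample bay, the other flask and the marker pen where they stand.

Things in the scene. Friction and masses are not known exactly. Their poses are not given: they have to be found in the camera images.
- photometer: the photometer, a low white instrument on a grey base plate, fixed to the worktop, 200 mm (its x) by 270 mm (its y), flat top 45 mm above the worktop; origin at the centre of its underside, its x axis points away from its front edge, z up. At its rear right corner (x 20 to 100, y -135 to -45 mm) the white housing is cut out: the sample bay, with a floor 15 mm above the worktop.
- turret_axis (a point): point on the turret's vertical axis at the level of the housing's top (45 mm above the worktop), at x 20, y 30 mm in the photometer's frame
- turret (a joint): angle of the filter turret, rad: a dark horizontal disc of radius 48 mm, top 11.5 mm above the housing (hub 15.5 mm), with one tab on its rim. At 0 the tab lies from the axis towards the photometer's front (its -x); positive is counter-clockwise seen from above. Stops at -1.45 and 1.45. It turns against a steady friction of 0.12 N m (about 2 N at the tab), has no click stops and no spring, and stays where it is left. Starts between -0.22 and 0.22.
- tab_top (a point): centre of the top of the upright tab, 62 mm from the turret's axis and 33 mm above the housing's top. The tab is a black lug with grey side faces and a white line on top: 22 mm long radially (51 to 73 mm from the axis), 10 mm thick across (6 mm at the top), standing from 3 to 33 mm above the housing. It is pushed sideways, along the circle.
- pointer (a point): the point the pointer aims at: the line from the turret's axis through the tab, extended to 85 mm from the axis, 2 mm above the housing. It moves with the turret; it is over the dot's centre when the pointer is exactly on that dot.
- blue_dot: the blue dot, a flat blue disc 16 mm across and 2 mm high, fixed on top of the photometer's housing beside the turret; origin at the centre of its underside. The four dots (red, yellow, green, blue) lie on a circle of radius 85 mm about the turret's axis, at turret angles -1.15, -0.6, 0.6 and 1.15 rad; which colour is at which place changes from run to run.
- red_dot: the red dot, a flat red disc 16 mm across and 2 mm high, fixed on top of the photometer's housing beside the turret; origin at the centre of its underside. The four dots (red, yellow, green, blue) lie on a circle of radius 85 mm about the turret's axis, at turret angles -1.15, -0.6, 0.6 and 1.15 rad; which colour is at which place changes from run to run.
- yellow_dot: the yellow dot, a flat yellow disc 16 mm across and 2 mm high, fixed on top of the photometer's housing beside the turret; origin at the centre of its underside. The four dots (red, yellow, green, blue) lie on a circle of radius 85 mm about the turret's axis, at turret angles -1.15, -0.6, 0.6 and 1.15 rad; which colour is at which place changes from run to run.
- green_dot: the green dot, a flat green disc 16 mm across and 2 mm high, fixed on top of the photometer's housing beside the turret; origin at the centre of its underside. The four dots (red, yellow, green, blue) lie on a circle of radius 85 mm about the turret's axis, at turret angles -1.15, -0.6, 0.6 and 1.15 rad; which colour is at which place changes from run to run.
- read_button (a joint): travel of the read button, m: 0 out, 0.006 fully in; spring return, about 1.2 N to start and 4 N to bottom out; moves straight down
- read_button_top (a point): centre of the top of the round black read button (26 mm across, in a grey collar 42 mm across that stands 12 mm above the housing); when out it is 22 mm above the housing's top, at x -55, y -110 mm in the photometer's frame
- sample_mid (a point): centre, half-way up, of the conical flask with amber broth (52 mm across, 85 mm tall, loose) that stands in the sample bay; its rim is 100 mm above the worktop
- spare_mid (a point): centre, half-way up, of a like conical flask (52 mm across, 85 mm tall, loose) that stands on the worktop to the right of the photometer
- pen: marker pen, white with a black cap, 12 x 132 x 12 mm, loose, lying along its y axis on the worktop to the left of the photometer; origin at the centre of its underside
Things that resemble listed ones, but are neither listed nor needed, are in the scene too. What is shaped like the part that bears spare_mid but green or yellow is not meant.

How it is judged:
By the outcome, as a careful person would: the job done as asked, in the order asked, and still so for the second after the job is handed in, with the robot touching nothing.
It also fails if it takes over 48 s, if anything falls off the work surface, if the arm or the gripper's body presses on something with over 40 N, if the wrist force passes 120 N, or if a joint passes its speed limit or range.

### The arm

A 6-joint arm with a two-finger parallel gripper is mounted at the origin on a cart in front of the work surface, level with it; the furniture and walls round the work are solid. World frame = base frame: x ahead of the robot, y to its left, z up, the work surface at z = 0. Lengths are in mm, angles in rad, forces in N, time in s.
With the tool pointing down it reaches from about 325 to 900 mm from the base axis. Payload 6.1 kg.
Tool frame: the origin (TCP) lies at the very end of the fingers, on their centre line; the grasp point (between the pads) lies 19 mm behind it; x points along the fingers, y is the direction in which the jaws open and shut, and the axes are right-handed (so a half turn about x gives the same grasp; the last joint's range is limited). The gripper opens to 87 mm and grips with 3 to 60 N. Pads are 19 mm wide; open, the fingers measure 117 mm over their backs; the gripper's body (75 mm by 190 mm) begins 51 mm behind the grasp point.
Start: joints at [1.013, 0.22, 1.526, -0, 1.395, -0.126], TCP at [261.564, 567.627, 222.538] pointing down, gripper open.
Joint ranges: [-2.98, 2.98], [-0.91, 2.08], [0.09, 2.57], [-1.24, 4.39], [0.2, 2.65], [-2.68, 2.68]. Speed limits (rad/s): [2.57, 2.57, 3.01, 3.14, 3.14, 3.14].

### API

Orientations are given as a rotation vector (axis times angle).
In Python, from bench import arm gives the robot as it stands.
- The arm moves only by the shell command python3 -m crank 'ROWS'. ROWS is text: rows parted by semicolons, each of 5 numbers parted by spaces: the finger opening in m, from 0 to 0.087, then the shift along the tool's x, y, z in m, then the turn about the tool's x in degrees. In form: claw dx dy dz yaw; .... A call has exactly 8 rows; each row is the pose to reach, as a shift and turn from the pose commanded when the call began, along the tool's axes at that moment; what a row does not reach only later rows make up. A row lasts 1/10 s, in which the tool goes at most 50 mm and 8.59 degrees, less where a joint would pass 70% of its speed; a pose out of reach is approached as far as the arm can. A call with a gripper value outside its range is refused whole. The fingers move at their own pace and stop on an object; the grip force is fixed at half the most. Time passes only in rows, so rows that repeat a pose let the fingers close, or fill a call up. It gives the time, the measured TCP pose, the force and the opening at its end, in the units of the state.
- arm.state(): the state, without advancing time (a new reading comes with each control period).
- arm.read_camera(name): name is "side" or "top"; returns a dict with "img" (420x560x3 uint8, blue, green, red), "K" (3x3 intrinsics, pixels), "rvec" (rotation vector, rad) and "tvec" (3), from world to camera coordinates, as OpenCV has them. Camera axes: x right, y down, z forward; pixel columns grow to the right and rows downward; lengths in mm; the calibration is good to about 2 mm. A picture is of the moment at which its call begins. There is no depth.
- arm.hand_in(): hands the job in, once; it reports no verdict.
The state is a dict: "clock": time; "joints": joint angles; "joint_vel": joint speeds; "effort": joint torques, N m; "ee_pos": TCP position; "orientation": TCP orientation; "wrist_force": force on the tool from outside, world axes, zero at the start; "moment": the same for the moment, N m; "finger_gap": finger opening in mm.
Only numpy, scipy, OpenCV 4.12 (cv2) and the standard library are available. Lean on these libraries where they do the work, as an engineer would, in place of code of your own. Each camera call takes 0.05 s, during which the arm holds its last target. There are 200 camera calls.

## Working session

There is one attempt and no reset: what is moved stays moved. The work goes in short steps, Python scripts to look and compute and a shell command to move; the robot and the scene stay as the last step left them, time stands still between calls to the robot, and variables do not carry over. Pictures are saved under pics/ and viewed, about 8 in all and at most 12, crops included, and the job is handed in when it is done.

```bash
mkdir -p pics; ls; python3 - <<'E'
from bench import arm
import cv2
print(arm.state())
for n in("top","side"):
    d=arm.read_camera(n); cv2.imwrite(f"pics/{n}0.png",d["img"]); print(n,d["K"],d["rvec"],d["tvec"])
E
```

```text
pics
{'clock': 0.0, 'joints': array([ 1.01292885e+00,  2.21217359e-01,  1.52764737e+00, -1.16118857e-05,
        1.39467719e+00, -1.26106260e-01]), 'joint_vel': array([-0.00099127, -0.0004204 ,  0.00046784, -0.00049928,  0.00021827,
       -0.0012095 ]), 'effort': array([ 1.71636690e-03, -4.94610929e+01, -3.87384975e+01,  7.00790319e-02,
        5.69559750e-02, -1.57037794e-04]), 'ee_pos': array([261.21828059, 567.09928517, 221.42349128]), 'orientation': array([ 0.33720081,  1.54478655, -0.34011016]), 'wrist_force': array([ 1.07857464, -0.19982888,  0.97348753]), 'moment': array([-0.01513067, -0.00105071,  0.05820544]), 'finger_gap': 87.28291693353735}
top [[499.35406467   0.         274.6910157 ]
 [  0.         499.35406467 203.64500406]
 [  0.           0.           1.        ]] [ 1.99932452 -2.21473381  0.24339452] [   6.86841207  527.98614459 1238.21643775]
side [[544.00091136   0.         274.62239133]
 [  0.         544.00091136 200.40193267]
 [  0.           0.           1.        ]] [ 1.92915006 -0.57618414  0.36721722] [-448.35021838  198.21141403 1481.97209289]
```

View pics/top0.png

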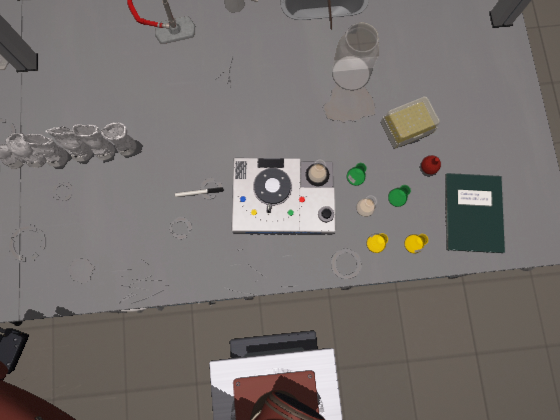

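View pics/side0.png

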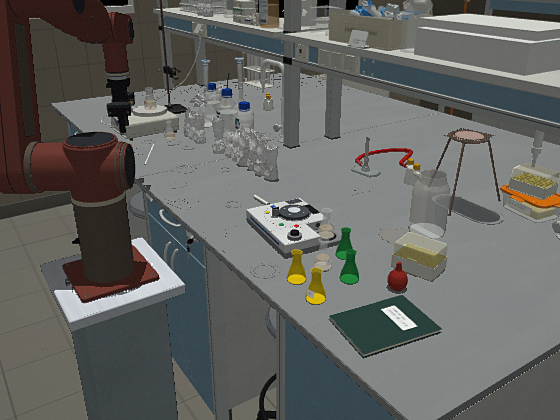

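The top view shows the photometer with its front towards the robot. The blue dot is at about (242,199), the far left, which is turret angle -1.15. Yellow is at (254,212), green at (291,212), red at (302,199). The tab is near (269,209) and the button at (326,214). I'll enlarge this area for measuring.

```bash
python3 - <<'E'
import cv2
a=cv2.imread("pics/top0.png")[145:245,222:345]; cv2.imwrite("pics/c1.png",cv2.resize(a,None,fx=6,fy=6,interpolation=cv2.INTER_CUBIC))
a=cv2.imread("pics/side0.png")[185:265,235:345]; cv2.imwrite("pics/c2.png",cv2.resize(a,None,fx=7,fy=7,interpolation=cv2.INTER_CUBIC))
E
```

```text
(no output)
```

View pics/c1.png

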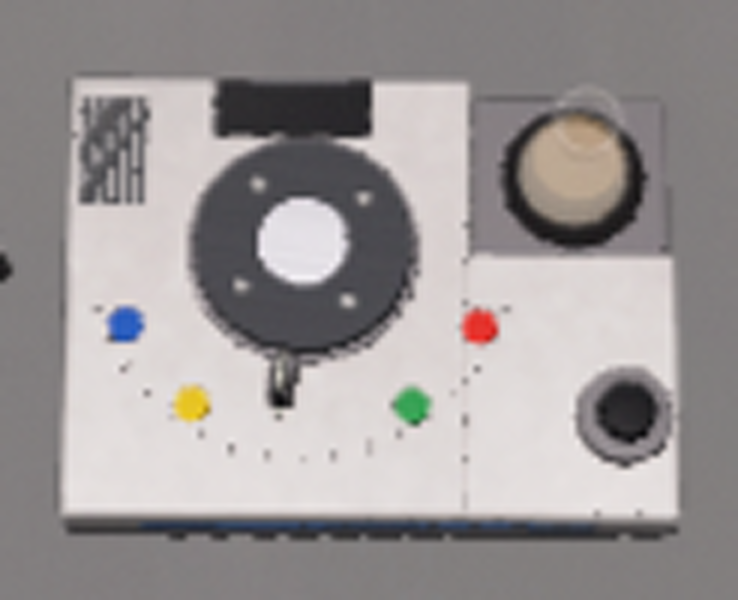

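View pics/c2.png

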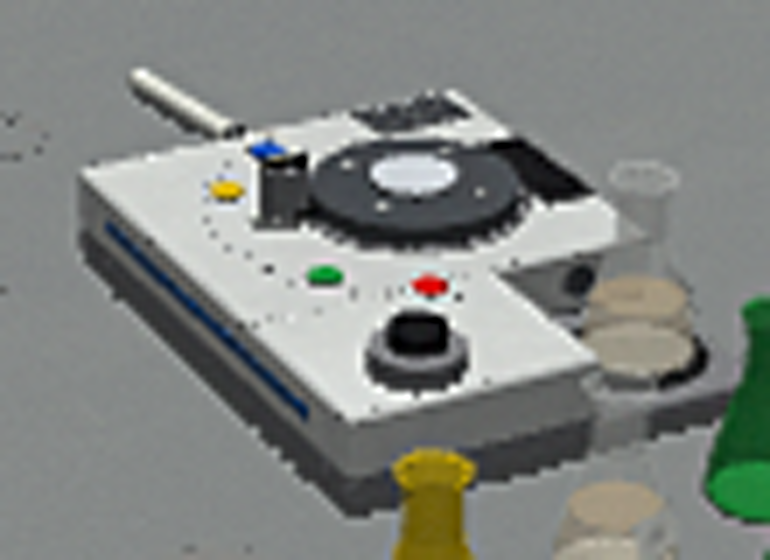

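c1 (6x, offset 222,145): blue (125,324), yellow (192,403), green (412,406), red (480,326), hub (303,241), button (627,410), tab top about (283,375). c2 (7x, offset 235,185): blue (267,150), yellow (227,190), green (325,275), red (430,286), hub (414,174), button (418,328), tab top (283,161). Next I triangulate and fit the pose.

```bash
cat > h.py <<'E'
import numpy as np, cv2
from scipy.optimize import least_squares
T=dict(K=np.array([[499.35406467,0,274.6910157],[0,499.35406467,203.64500406],[0,0,1]]),r=np.array([1.99932452,-2.21473381,0.24339452]),t=np.array([6.86841207,527.98614459,1238.21643775]))
S=dict(K=np.array([[544.00091136,0,274.62239133],[0,544.00091136,200.40193267],[0,0,1]]),r=np.array([1.92915006,-0.57618414,0.36721722]),t=np.array([-448.35021838,198.21141403,1481.97209289]))
def proj(c,X): return cv2.projectPoints(np.atleast_2d(X).astype(float),c['r'],c['t'],c['K'],None)[0][:,0]
def P(c): return c['K']@np.c_[cv2.Rodrigues(c['r'])[0],c['t']]
def tri(a,b):
    X=cv2.triangulatePoints(P(T),P(S),np.array(a,float).reshape(2,1),np.array(b,float).reshape(2,1)); return (X[:3]/X[3]).ravel()
def atz(c,uv,z):
    M=P(c); H=np.c_[M[:,0],M[:,1],M[:,2]*z+M[:,3]]; v=np.linalg.solve(H,[uv[0],uv[1],1]); return v[:2]/v[2]
E
cat > m.py <<'E'
from h import *
n=['blue','yellow','green','red','hub','button','tab']
t=np.array([(125,324),(192,403),(412,406),(480,326),(303,241),(627,410),(283,375)]);s=np.array([(267,150),(227,190),(325,275),(430,286),(414,174),(418,328),(283,161)])
t=(t+.5)/6-.5+[222,145]; s=(s+.5)/7-.5+[235,185]
for i,k in enumerate(n): print(k,tri(t[i],s[i]).round(1))
th=np.array([-1.15,-.6,.6,1.15])
L=np.c_[20-85*np.cos(th),30-85*np.sin(th),np.full(4,47.)]
L=np.r_[L,[[20,30,60.5],[-55,-110,67]]]
def W(p,L):
    c,si=np.cos(p[2]),np.sin(p[2]); return L@np.array([[c,si,0],[-si,c,0],[0,0,1]])+[p[0],p[1],p[3]]
def f(p): return np.r_[proj(T,W(p,L))-t[:6],proj(S,W(p,L))-s[:6]].ravel()
o=least_squares(f,[500,0,0,0]);p=o.x;print(p,np.abs(o.fun).max(),o.fun.round(2))
ax=W(p,np.array([[20,30,45.]]))[0];print('axis',ax,'button',W(p,L)[5])
tt=atz(T,t[6],78);d=tt-ax[:2];print('tab',tt,np.hypot(*d),'angle',(np.arctan2(d[1],d[0])-p[2]-np.pi+np.pi)%(2*np.pi)-np.pi)
np.save('p.npy',p)
E
python3 m.py; python3 -c "
from scipy.spatial.transform import Rotation as R
print(R.from_rotvec([0.33720081,1.54478655,-0.34011016]).as_matrix().round(3))"
```

```text
blue [551.   35.5  46.6]
yellow [512.8   9.7  46.5]
green [502.1 -85.6  46.3]
red [ 534.4 -119.    46.1]
hub [577.1 -45.5  59.3]
button [ 487.4 -176.3   64.1]
tab [515.6 -31.1  75.9]
[ 5.53982166e+02 -7.31267378e+01 -1.10863954e-01 -1.18087714e+00] 0.44622750993326576 [ 0.1  -0.13 -0.06  0.    0.02 -0.19 -0.02  0.03  0.05 -0.15  0.21 -0.28
 -0.01  0.24 -0.11  0.17 -0.19  0.16 -0.22  0.1  -0.1   0.03 -0.24 -0.45]
axis [577.17849334 -45.52365111  43.81912286] button [ 487.1497482  -176.36640043   65.81912286]
tab [514.15329352 -30.57913352] 64.77279072395669 angle -0.12195583886923167
[[-0.001  0.418  0.908]
 [-0.002  0.908 -0.418]
 [-1.    -0.002 -0.   ]]
```

```bash
cat > g.py <<'E'
# prints tool-frame shift (m) and yaw (deg) from the present pose to world targets (x,y,z,heading of tool y in deg)
import numpy as np
from bench import arm
from scipy.spatial.transform import Rotation as R
AX=np.array([577.2,-45.5]); PHI=-.1109
def turret(th,off,z,r=62):
    a=np.pi+PHI+th; e=np.array([np.cos(a),np.sin(a)]); t=np.array([np.sin(a),-np.cos(a)])
    p=AX+r*e-off*t; return (*p,z,np.degrees(np.arctan2(t[1],t[0])))
def go(*targets):
    s=arm.state(); M=R.from_rotvec(s['orientation']).as_matrix(); h=np.degrees(np.arctan2(M[1,1],M[0,1]))
    print('t',s['clock'],s['ee_pos'].round(1),'head',h.round(1),'F',s['wrist_force'].round(1),'gap',s['finger_gap'].round(1))
    for g in targets:
        d=M.T@(np.array(g[:3])-s['ee_pos'])/1000; print(np.round(g,1),'->',d.round(4),'yaw',round((h-g[3]+180)%360-180,1))
E
python3 -c "
from g import *
go(turret(-.122,50,200))"
```

```text
Traceback (most recent call last):
  File "g.py", line 11, in go
    print('t',s['clock'],s['ee_pos'].round(1),'head',h.round(1),'F',s['wrist_force'].round(1),'gap',s['finger_gap'].round(1))
                                                                                                    ^^^^^^^^^^^^^^^^^^^^^
AttributeError: 'float' object has no attribute 'round'
```

```bash
sed -i "s/s\['finger_gap'\].round(1)/round(s['finger_gap'],1)/" g.py
python3 -c "
from g import *
go(turret(-.122,50,200))"
```

```text
t 0.1 [261.3 567.2 221.5] head 65.3 F [ 0.   0.  -0.2] gap 86.9
[505.3 -79.8 200.   76.7] -> [ 0.0223 -0.4854  0.4924] yaw -11.4
```

```bash
python3 -m crank '0 0.022 -0.485 0.492 -11.4; 0 0.022 -0.485 0.492 -11.4; 0 0.022 -0.485 0.492 -11.4; 0 0.022 -0.485 0.492 -11.4; 0 0.022 -0.485 0.492 -11.4; 0 0.022 -0.485 0.492 -11.4; 0 0.022 -0.485 0.492 -11.4; 0 0.022 -0.485 0.492 -11.4'
python3 -c "
from g import *
go(turret(-.122,50,200))"
```

```text
clock: 0.9
ee_pos: [402.7, 191.7, 209.6]
orientation: [0.182, 1.563, -0.182]
wrist_force: [0.8, 0.8, -0.1]
finger_gap: 31.0
t 0.9 [402.7 191.7 209.6] head 76.7 F [ 0.8  0.8 -0.1] gap 31.0
[505.3 -79.8 200.   76.7] -> [ 0.0096 -0.2406  0.1624] yaw 0.0
```

```bash
python3 -m crank '0 0.009 -0.238 0.160 0; 0 0.009 -0.238 0.160 0; 0 0.009 -0.238 0.160 0; 0 0.009 -0.238 0.160 0; 0 0.009 -0.238 0.160 0; 0 0.009 -0.238 0.160 0; 0 0.009 -0.238 0.160 0; 0 0.009 -0.238 0.160 0'
python3 -c "
from g import *
go(turret(-.122,50,63),turret(-.122,28,63))"
```

```text
clock: 1.7
ee_pos: [503.0, -75.4, 200.1]
orientation: [0.185, 1.565, -0.184]
wrist_force: [-0.6, 0.8, 0.7]
finger_gap: 0.6
t 1.7 [503.  -75.4 200.1] head 76.5 F [-0.6  0.8  0.7] gap 0.6
[505.3 -79.8  63.   76.7] -> [ 0.1371 -0.0039  0.0036] yaw -0.1
[510.4 -58.4  63.   76.7] -> [0.1371 0.0181 0.0035] yaw -0.1
```

```bash
python3 -m crank '0 0.05 -0.004 0.004 0; 0 0.09 -0.004 0.004 0; 0 0.12 -0.004 0.004 0; 0 0.137 -0.004 0.004 0; 0 0.137 -0.004 0.004 0; 0 0.137 0.006 0.004 0; 0 0.137 0.014 0.004 0; 0 0.137 0.014 0.004 0'
python3 - <<'E'
from g import *
import cv2
a=arm.read_camera("side")["img"][150:260,220:360]; cv2.imwrite("pics/c3.png",cv2.resize(a,None,fx=5,fy=5,interpolation=cv2.INTER_CUBIC))
go(*[turret(th,o,63) for th,o in [(-.122,20),(-.3,20),(-.45,20),(-.6,20),(-.75,20),(-.9,20),(-1.0,20),(-1.08,20)]])
E
```

```text
clock: 2.5
ee_pos: [512.0, -60.9, 65.5]
orientation: [0.181, 1.56, -0.181]
wrist_force: [0.5, -1.4, -0.4]
finger_gap: 0.4
t 2.55 [511.7 -61.5  65.3] head 76.8 F [ 0.3 -0.3 -0.8] gap 0.6
[512.3 -50.7  63.   76.7] -> [ 0.0023  0.0107 -0.002 ] yaw 0.1
[512.4 -39.1  63.   66.5] -> [ 0.0023  0.022  -0.0045] yaw 10.3
[514.1 -29.5  63.   57.9] -> [ 0.0023  0.0317 -0.0051] yaw 18.9
[517.2 -20.2  63.   49.3] -> [ 0.0023  0.0414 -0.0042] yaw 27.5
[521.6 -11.5  63.   40.7] -> [ 0.0023  0.0509 -0.0018] yaw 36.1
[527.3  -3.6  63.   32.1] -> [0.0023 0.0599 0.0019] yaw 44.7
[531.8   1.2  63.   26.4] -> [0.0023 0.0656 0.0051] yaw 50.4
[535.6   4.7  63.   21.8] -> [0.0023 0.0699 0.0081] yaw 55.0
```

View pics/c3.png

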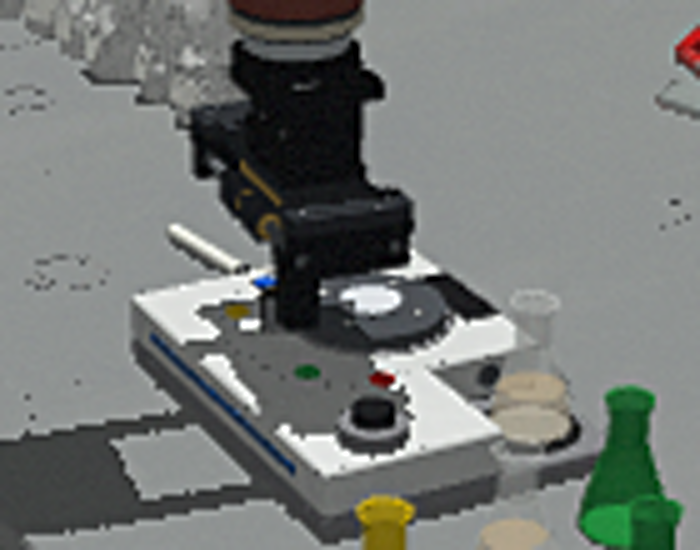

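The picture shows the closed fingertips at about (298,310), just right of the tab at (268,305), above the housing and clear of the disc. I'll push round the arc at moderate speed.

```bash
python3 -m crank '0 0.001 0.006 -0.001 0; 0 0.002 0.011 -0.002 1; 0 0.002 0.017 -0.0035 6; 0 0.002 0.022 -0.0045 10.5; 0 0.002 0.027 -0.005 15; 0 0.002 0.032 -0.005 19; 0 0.002 0.037 -0.005 23; 0 0.002 0.0415 -0.004 27.5'
python3 - <<'E'
from g import *
go(*[turret(th,20,63) for th in [-.6,-.75,-.9,-1.0,-1.05,-1.1,-1.15]])
E
```

```text
clock: 3.35
ee_pos: [515.8, -20.8, 61.7]
orientation: [0.56, 1.498, -0.561]
wrist_force: [-2.3, -1.3, 0.6]
finger_gap: 0.8
t 3.35 [515.8 -20.8  61.7] head 48.9 F [-2.3 -1.3  0.6] gap 0.8
[517.2 -20.2  63.   49.3] -> [-0.0013  0.0014  0.0006] yaw -0.3
[521.6 -11.5  63.   40.7] -> [-0.0013  0.0108 -0.0017] yaw 8.3
[527.3  -3.6  63.   32.1] -> [-0.0013  0.0206 -0.0026] yaw 16.9
[531.8   1.2  63.   26.4] -> [-0.0013  0.0271 -0.0024] yaw 22.6
[534.1   3.4  63.   23.5] -> [-0.0013  0.0303 -0.0021] yaw 25.5
[536.6   5.5  63.   20.6] -> [-0.0013  0.0335 -0.0016] yaw 28.3
[539.2   7.4  63.   17.8] -> [-0.0013  0.0367 -0.0009] yaw 31.2
```

```bash
python3 -m crank '0 0 0.004 -0.0005 4; 0 0 0.0085 -0.0012 8; 0 0 0.013 -0.002 12; 0 0 0.017 -0.0025 15.5; 0 0 0.021 -0.0025 18.5; 0 0 0.025 -0.0025 21.5; 0 0 0.0285 -0.002 24.5; 0 0 0.0285 -0.002 24.5'
python3 - <<'E'
from g import *
import cv2
go(turret(-1.05,20,63),turret(-1.1,20,63),turret(-1.15,20,63))
for n,(r0,r1,c0,c1) in {"top":(145,245,222,345),"side":(165,245,235,345)}.items():
    a=arm.read_camera(n)["img"]; cv2.imwrite(f"pics/{n}4.png",a); a=a[r0:r1,c0:c1]
    cv2.imwrite(f"pics/{n}4c.png",cv2.resize(a,None,fx=6,fy=6,interpolation=cv2.INTER_CUBIC))
E
```

```text
clock: 4.15
ee_pos: [533.0, 2.4, 61.5]
orientation: [0.887, 1.383, -0.888]
wrist_force: [0.1, 0.2, 0.1]
finger_gap: 0.3
t 4.15 [533.    2.4  61.5] head 24.6 F [0.1 0.2 0.1] gap 0.3
[534.1   3.4  63.   23.5] -> [-0.0015  0.0015 -0.0004] yaw 1.1
[536.6   5.5  63.   20.6] -> [-0.0015  0.0046 -0.0013] yaw 4.0
[539.2   7.4  63.   17.8] -> [-0.0015  0.0078 -0.002 ] yaw 6.9
```

View pics/top4c.png

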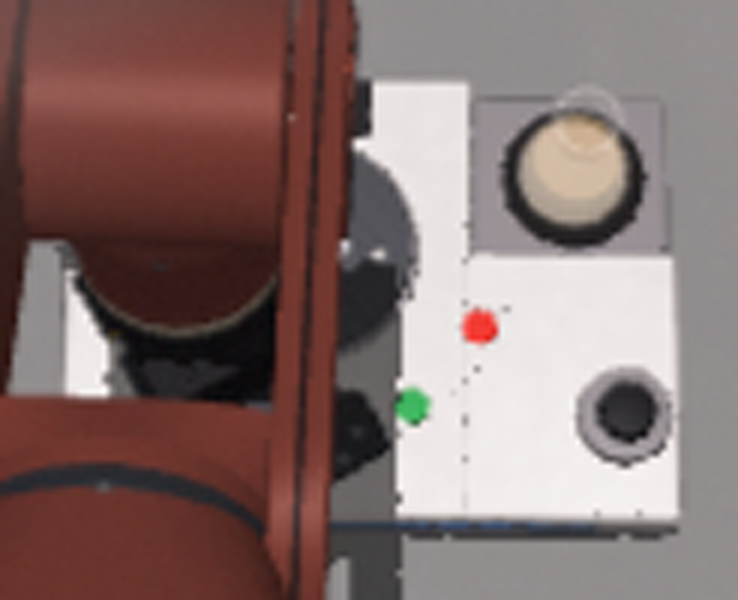

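The arm hides the pointer in the top view. I'll back off, rise and go over the button, where the arm should be out of the way, and look from there.

```bash
python3 -m crank '0 0 -0.012 0 0; 0 -0.03 -0.014 0 0; 0 -0.07 -0.016 0 0; 0 -0.08 -0.05 0.045 0; 0 -0.08 -0.08 0.09 0; 0 -0.08 -0.116 0.143 0; 0 -0.08 -0.116 0.143 0; 0 -0.08 -0.116 0.143 0'
python3 - <<'E'
from g import *
import cv2
go((487.1,-176.4,75,24.6),turret(-1.05,40,63))
for n,(r0,r1,c0,c1) in {"top":(145,245,222,345),"side":(165,245,235,345)}.items():
    a=arm.read_camera(n)["img"]; cv2.imwrite(f"pics/{n}5.png",a); a=a[r0:r1,c0:c1]
    cv2.imwrite(f"pics/{n}5c.png",cv2.resize(a,None,fx=6,fy=6,interpolation=cv2.INTER_CUBIC))
E
```

```text
clock: 5.05
ee_pos: [486.4, -179.9, 142.2]
orientation: [0.889, 1.38, -0.89]
wrist_force: [-0.0, 0.2, -0.3]
finger_gap: 0.3
t 5.05 [ 486.4 -179.9  142.2] head 24.4 F [-0.   0.2 -0.3] gap 0.3
[ 487.1 -176.4   75.    24.6] -> [ 0.0671  0.0021 -0.003 ] yaw -0.2
[515.8  -4.6  63.   23.5] -> [ 0.0789  0.0992 -0.1476] yaw 0.9
```

View pics/top5c.png

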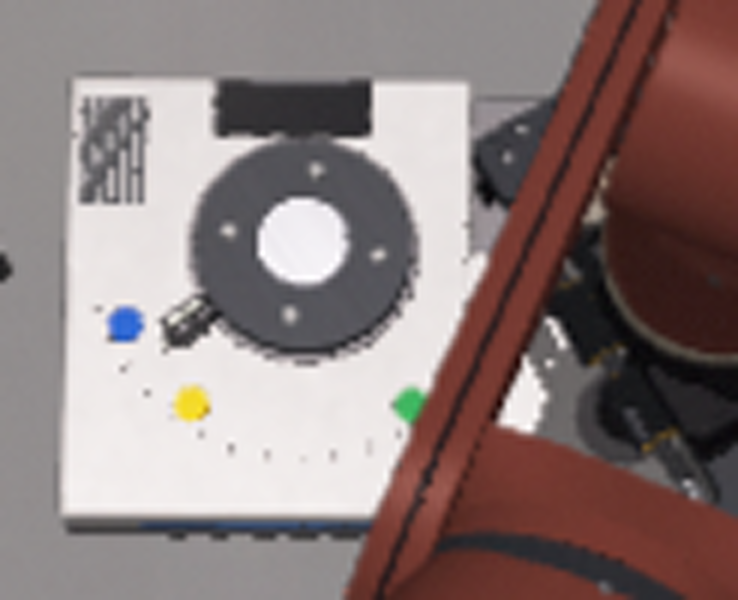

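The pointer is visible now: the tab is near (190,318) and still short of the blue dot (125,324). I'll measure it with one montage, top at 12x and side at 10x.

```bash
python3 - <<'E'
import cv2,numpy as np
a=cv2.resize(cv2.imread("pics/top5.png")[185:213,236:264],None,fx=14,fy=14,interpolation=cv2.INTER_CUBIC)
b=cv2.resize(cv2.imread("pics/side5.png")[196:224,257:285],None,fx=14,fy=14,interpolation=cv2.INTER_CUBIC)
cv2.imwrite("pics/m6.png",np.hstack([a,b]))
E
python3 - <<'E'
from h import *
b=np.array([(258,184),(364,199),(348,300),(241,286)]);n=np.array([(316,169),(378,254),(291,315),(229,230)])
A=[]
for q in(b,n):
    w=np.array([atz(T,(u+.5)/6-.5+[222,145],56.) for u in q]); c=w.mean(0); print(c); A.append(np.arctan2(*(w-c).T[::-1]))
d=(A[1]-A[0]+np.pi)%(2*np.pi)-np.pi;print('rotation',d,d.mean())
E
```

```text
[577.20620754 -45.26622767]
[577.28883012 -45.6033932 ]
rotation [-0.80519854 -0.79635275 -0.81044193 -0.79672025] -0.8021783678002496
```

View pics/m6.png

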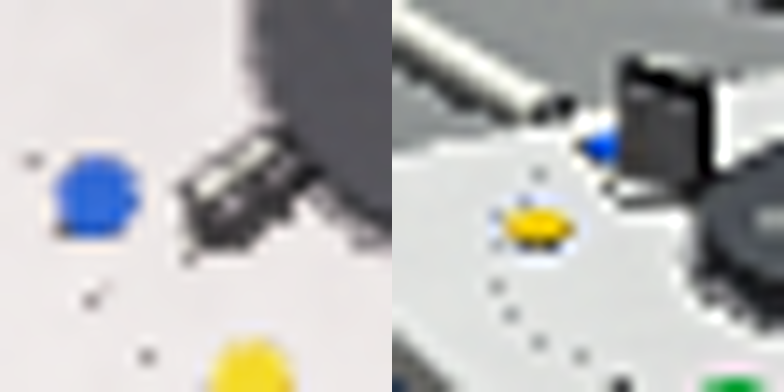

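```bash
python3 - <<'E'
from h import *
AX=np.array([577.2,-45.5]);PHI=-.1109
def ang(uv,z):
    w=atz(T,(np.array(uv)+.5)/14-.5+[236,185],z);d=w-AX;print(uv,z,w.round(1),'r',np.hypot(*d).round(1),'th',round((np.arctan2(d[1],d[0])-PHI)%(2*np.pi)-np.pi,3))
for u,z in [((195,192),77),((270,142),77),((233,167),77),((190,258),46),((97,197),46),((92,300),46),((148,356),46),((33,160),46)]: ang(u,z)
E
```

```text
(195, 192) 77 [542.5  16.3] r 70.9 th -0.948
(270, 142) 77 [550.5   1.8] r 54.3 th -0.945
(233, 167) 77 [546.5   9. ] r 62.5 th -0.946
(190, 258) 46 [537.3  19.3] r 76.1 th -0.908
(97, 197) 46 [550.8  35.6] r 85.3 th -1.145
(92, 300) 46 [531.2  38.3] r 95.6 th -0.958
(148, 356) 46 [519.5  28.8] r 94.1 th -0.799
(33, 160) 46 [559.1  46.9] r 94.2 th -1.267
```

The white line gives a turret angle of -0.946, with radius 62.5 agreeing with the 62 mm stated; the blue dot is at -1.15. So the tips contact nearer than I assumed. I'll recompute the contact offset and push the remaining 0.2 rad.

```bash
python3 - <<'E'
from g import *
a=np.pi+PHI-.946;t=np.array([np.sin(a),-np.cos(a)]);print('contact off',-(np.array([533,2.4])-AX)@t)
go(turret(-.97,35,110),turret(-.97,35,63),turret(-1.05,35,63))
E
```

```text
contact off 14.944545841943205
t 5.15 [ 486.9 -176.7  141.7] head 24.6 F [-0.8 -0.4 -0.1] gap 0.4
[517.1  -7.3 110.   28.1] -> [ 0.0318  0.0979 -0.1416] yaw -3.5
[517.1  -7.3  63.   28.1] -> [ 0.0788  0.0979 -0.1415] yaw -3.5
[520.4  -2.6  63.   23.5] -> [ 0.0788  0.1028 -0.1445] yaw 1.1
```

```bash
python3 -m crank '0 0 0.035 -0.05 0; 0 0 0.07 -0.10 -2; 0 0.01 0.096 -0.139 -3.5; 0 0.02 0.098 -0.1415 -3.5; 0 0.05 0.098 -0.1415 -3.5; 0 0.079 0.098 -0.1415 -3.5; 0 0.079 0.098 -0.1415 -3.5; 0 0.079 0.098 -0.1415 -3.5'
python3 - <<'E'
from g import *
go(*[turret(th,14.9,63) for th in [-.9,-.95,-1.,-1.05,-1.1,-1.13,-1.15]])
E
```

```text
clock: 5.95
ee_pos: [516.9, -5.9, 62.8]
orientation: [0.839, 1.405, -0.839]
wrist_force: [0.2, -0.0, 0.7]
finger_gap: 0.4
t 5.95 [516.9  -5.9  62.8] head 28.2 F [ 0.2 -0.   0.7] gap 0.4
[531.6  -0.9  63.   32.1] -> [-0.0003  0.0153  0.0026] yaw -3.8
[533.9   1.3  63.   29.2] -> [-0.0003  0.0184  0.0017] yaw -1.0
[536.3   3.4  63.   26.4] -> [-0.0003  0.0215  0.001 ] yaw 1.9
[538.8   5.4  63.   23.5] -> [-0.0003  0.0246  0.0004] yaw 4.8
[541.4   7.3  63.   20.6] -> [-0.0003  0.0278  0.    ] yaw 7.6
[543.    8.3  63.   18.9] -> [-0.0003  0.0297 -0.0002] yaw 9.3
[544.1   9.   63.   17.8] -> [-0.0003  0.0309 -0.0002] yaw 10.5
```

```bash
python3 -m crank '0 0 0.008 0.002 -1; 0 0 0.014 0.002 -1; 0 0 0.0185 0.0015 0; 0 0 0.0215 0.001 2; 0 0 0.0245 0.0005 5; 0 0 0.0278 0 7.5; 0 0 0.0298 0 9.5; 0 0 0.0298 0 9.5'
python3 - <<'E'
from g import *
go(turret(-1.13,14.9,63),turret(-1.15,14.9,63))
E
```

```text
clock: 6.75
ee_pos: [544.6, 7.2, 63.4]
orientation: [0.967, 1.345, -0.966]
wrist_force: [0.4, 0.7, -0.5]
finger_gap: 0.6
t 6.75 [544.6   7.2  63.4] head 18.6 F [ 0.4  0.7 -0.5] gap 0.6
[543.    8.3  63.   18.9] -> [ 0.0004 -0.0011 -0.0016] yaw -0.3
[544.1   9.   63.   17.8] -> [ 0.0004  0.0001 -0.0019] yaw 0.8
```

```bash
python3 - <<'E'
from g import *
go((487.1,-176.4,110,18.6))
E
python3 -m crank '0 0 -0.012 0 0; 0 -0.03 -0.014 0 0; 0 -0.06 -0.03 0.02 0; 0 -0.06 -0.06 0.06 0; 0 -0.06 -0.09 0.11 0; 0 -0.06 -0.113 0.156 0; 0 -0.05 -0.113 0.156 0; 0 -0.05 -0.113 0.156 0'
python3 - <<'E'
from g import *
import cv2
go((487.1,-176.4,75,18.6),(487.1,-176.4,58,18.6))
a=arm.read_camera("top")["img"]; cv2.imwrite("pics/top7.png",a)
b=arm.read_camera("side")["img"]; cv2.imwrite("pics/side7.png",b)
a=cv2.resize(a[185:213,236:264],None,fx=14,fy=14,interpolation=cv2.INTER_CUBIC)
b=cv2.resize(b[180:250,245:315],None,fx=5.6,fy=5.6,interpolation=cv2.INTER_CUBIC)
cv2.imwrite("pics/m7.png",np.hstack([a,b]))
E
```

```text
t 6.75 [544.6   7.2  63.4] head 18.6 F [ 0.4  0.7 -0.5] gap 0.6
[ 487.1 -176.4  110.    18.6] -> [-0.0467 -0.113   0.1557] yaw 0.0
clock: 7.55
ee_pos: [485.1, -178.0, 111.7]
orientation: [0.969, 1.347, -0.969]
wrist_force: [-0.0, -0.0, -0.9]
finger_gap: 0.5
t 7.55 [ 485.1 -178.   111.7] head 18.5 F [-0.  -0.  -0.9] gap 0.5
[ 487.1 -176.4   75.    18.6] -> [ 0.0367  0.0024 -0.0009] yaw -0.1
[ 487.1 -176.4   58.    18.6] -> [ 0.0537  0.0025 -0.0008] yaw -0.1
```

View pics/m7.png

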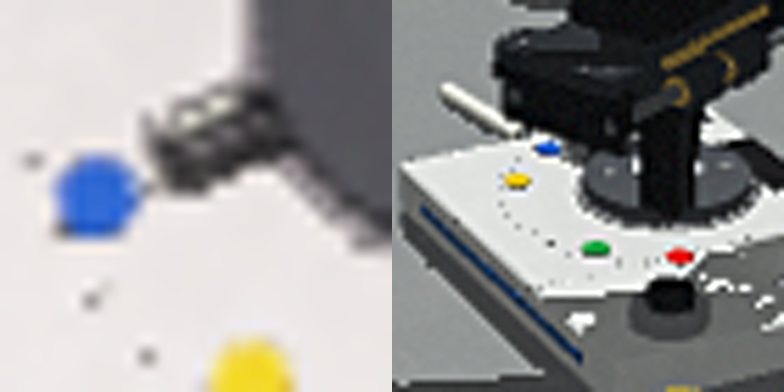

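```bash
python3 - <<'E'
from h import *
AX=np.array([577.2,-45.5]);PHI=-.1109
for u,z in [((165,130),77),((240,95),77),((203,113),77),((148,188),46),((97,197),46)]:
    w=atz(T,(np.array(u)+.5)/14-.5+[236,185],z);d=w-AX;print(u,z,w.round(1),'r',np.hypot(*d).round(1),'th',round((np.arctan2(d[1],d[0])-PHI)%(2*np.pi)-np.pi,3))
E
```

```text
(165, 130) 77 [554.7  20.7] r 69.9 th -1.132
(240, 95) 77 [559.9   6.4] r 54.7 th -1.138
(203, 113) 77 [557.2  13.5] r 62.3 th -1.133
(148, 188) 46 [551.6  25.9] r 75.9 th -1.115
(97, 197) 46 [550.8  35.6] r 85.3 th -1.145
```

The tab line reads -1.133 and the pointer tip about -1.115, against blue at -1.145. I'll check independently with the disc's rotation, correlating polar unwraps of the top pictures.

```bash
python3 - <<'E'
from h import *
AX=np.array([577.2,-45.5])
rs=np.arange(27,46,.5);N=1440
th=np.arange(N)*2*np.pi/N
G=np.array([[ (AX[0]+r*np.cos(a),AX[1]+r*np.sin(a),55.3) for a in th] for r in rs]).reshape(-1,3)
m=proj(T,G).reshape(len(rs),N,2).astype(np.float32)
I={k:cv2.remap(cv2.cvtColor(cv2.imread(f"pics/top{k}.png"),6).astype(np.float32),m,None,cv2.INTER_CUBIC)[6:32] for k in(0,5,7)}
for i,j in((0,5),(5,7),(0,7)):
    a=I[i]-np.median(I[i]);b=I[j]-np.median(I[j]);a=a.clip(0,60);b=b.clip(0,60)
    lim=range(-300,0); c=[(np.roll(a,s,1)*b).sum() for s in lim];k=int(np.argmax(c));print(i,j,lim[k]*2*np.pi/N,c[k]/np.median(c))
E
```

```text
0 5 -0.8072147790473774 46.5419
5 7 -0.1876228945893904 42.8114
0 7 -0.9948376736367678 39.6263
```

The rotation check gives a turret angle of about -1.13, roughly 0.02 rad (1.5 mm at the pointer) from the centre of blue, well inside the dot. Next I press the button.

```bash
python3 -m crank '0 0.02 0.0022 -0.001 0; 0 0.034 0.0022 -0.001 0; 0 0.042 0.0022 -0.001 0; 0 0.045 0.0022 -0.001 0; 0 0.047 0.0022 -0.001 0; 0 0.049 0.0022 -0.001 0; 0 0.051 0.0022 -0.001 0; 0 0.051 0.0022 -0.001 0'
python3 -c "
from g import *
go()"
```

```text
clock: 8.45
ee_pos: [489.0, -175.2, 62.2]
orientation: [0.967, 1.345, -0.966]
wrist_force: [-0.2, 1.4, 2.8]
finger_gap: 0.2
t 8.45 [ 489.  -175.2   62.2] head 18.6 F [-0.2  1.4  2.8] gap 0.2
```

```bash
python3 -m crank '0 0.0005 0 0 0; 0 0.001 0 0 0; 0 0.0015 0 0 0; 0 0.002 0 0 0; 0 0.0025 0 0 0; 0 0.003 0 0 0; 0 0.003 0 0 0; 0 0.003 0 0 0'
python3 -c "
from g import *
go()"
```

```text
clock: 9.25
ee_pos: [489.2, -175.3, 61.1]
orientation: [0.966, 1.345, -0.966]
wrist_force: [-5.7, 5.4, 19.4]
finger_gap: 0.1
t 9.25 [ 489.2 -175.3   61.1] head 18.7 F [-5.7  5.4 19.4] gap 0.1
```

The button has bottomed: 19 N against the 4 N it needs, and z has stopped at 61. I'll lift off and swing clear to look.

```bash
python3 -m crank '0 -0.005 0 0 0; 0 -0.02 0 0 0; 0 -0.05 0 0 0; 0 -0.09 0 0 0; 0 -0.13 -0.02 0.02 0; 0 -0.15 -0.06 0.05 0; 0 -0.15 -0.09 0.08 0; 0 -0.15 -0.1 0.1 0'
python3 - <<'E'
from g import *
import cv2
go()
a=arm.read_camera("top")["img"]; cv2.imwrite("pics/top8.png",a)
b=arm.read_camera("side")["img"]; cv2.imwrite("pics/side8.png",b)
a=cv2.resize(a[140:250,170:390],None,fx=3.5,fy=3.5,interpolation=cv2.INTER_CUBIC)
cv2.imwrite("pics/f8.png",a)
b=cv2.resize(b[180:300,235:375],None,fx=4.5,fy=4.5,interpolation=cv2.INTER_CUBIC); cv2.imwrite("pics/g8.png",b)
E
```

```text
clock: 10.05
ee_pos: [424.1, -305.2, 210.1]
orientation: [0.965, 1.342, -0.969]
wrist_force: [0.3, 0.2, -0.4]
finger_gap: 0.8
t 10.05 [ 424.1 -305.2  210.1] head 18.5 F [ 0.3  0.2 -0.4] gap 0.8
```

View pics/g8.png

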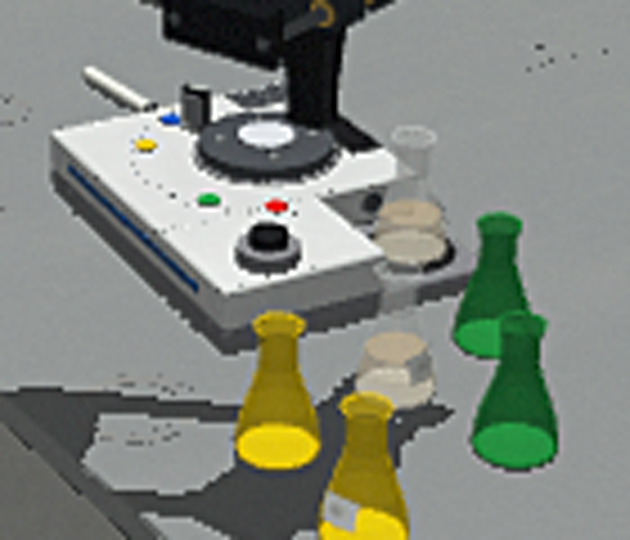

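View pics/f8.png

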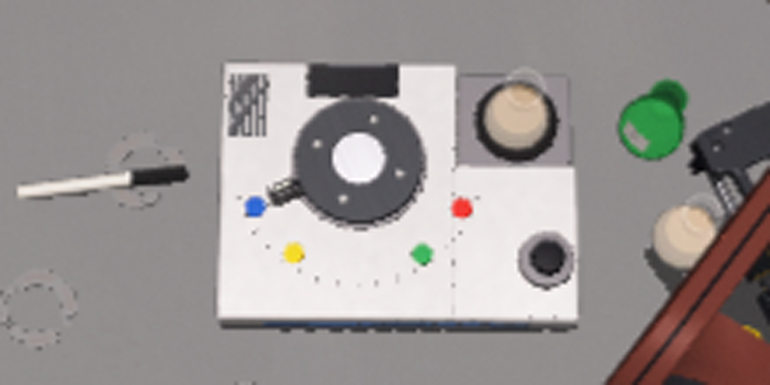

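The tab (285,190) points at the blue dot (254,206). The button is out again at (547,257), and the flasks and pen stand where they were. The robot touches nothing, so I hand in.

```bash
python3 -c "
from bench import arm
print(arm.hand_in())"
```

```text
the job is handed in; nothing more can be done
None
```

I pushed the tab round with the closed fingertips until the pointer was on the blue dot, then pressed the read button fully in and let it come back out. The job is handed in, at about 10 s on the robot's clock.

- **Pointer:** it took two pushes, because the first stopped about 0.2 rad short. The tab's white line and the disc's rotation put the turret at about -1.13 rad. The blue dot is nominally at -1.15 and measured at -1.145, so the pointer is about 1–2 mm off its centre. The pointer tip alone read -1.115, a slight disagreement, but still well within the 8 mm radius of the dot.
- **Button:** the fingertips stopped at z 61 mm with 19 N on the wrist, against the 4 N needed to bottom it out. It showed as out again in the last pictures.
- **Rest of the scene:** in the last pictures both flasks and the pen are where they stood by eye (I did not measure them), and the robot was touching nothing.

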